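Unhook the rinse basket and stand it in the drain tray

ROBOT

A 6-joint arm with a two-finger parallel gripper is mounted at the origin on the work surface; the furniture and walls round the work are solid. World frame = base frame: x ahead of the robot, y to its left, z up, the work surface at z = 0. Lengths are in m, angles in degrees, forces in N, time in s.
With the tool pointing down it reaches from about 0.3 to 0.75 m from the base axis. Payload 8.5 kg.
Tool frame: the origin (TCP) lies on the centre line of the jaws, within the pads' length; the fingertips stand 8 mm ahead of it and the grasp point (between the pads) lies 11 mm behind it (manip.tips_ahead is the distance from the TCP to the fingertips, in m); z points along the fingers, y is the line along which they close (so a half turn about z gives the same grasp; the last joint's range is limited). The gripper opens to 85 mm and grips with 20 to 120 N. Pads are 22 mm wide; open, the fingers measure 114 mm over their backs; the gripper's body (76 mm by 85 mm) begins 54 mm behind the grasp point. The pads swing forward as they close: fully open they stand 13 mm farther back than shut.
Start: joints at [-87.737, 21.807, 74.336, -0, 83.858, -12.336], TCP at [0.139, -0.532, 0.202] pointing down, gripper open.
Joint ranges: [-178.18, 178.18], [-50.72, 133.34], [12.68, 142.11], [-81.47, 261.47], [9.98, 163.14], [-165.26, 165.26]. Speed limits (degrees/s): [136.94, 136.94, 180, 180, 180, 180].

INTERFACE

Orientations are given as [roll, pitch, yaw] about the fixed x, y, z axes, in that order (R = Rz(yaw) Ry(pitch) Rx(roll)).
In Python, from workcell import manip gives the robot as it stands. The module is installed in compiled form; this text tells all that it offers.
- The arm moves only by the tool step_arm, never from a script. Its arguments are lists of equal length, an entry for each row: "rotation": the turn, a rotation vector about the tool's x, y, z in degrees, a list of three; "offset": the shift along the tool's x, y, z in cm, a list of three; "claw": the opening, from 0 (shut) to 1 (fully open). In form: {"rotation": [[ax, ay, az], ...], "offset": [[tx, ty, tz], ...], "claw": [claw, ...]}. A call has 1 to 12 rows; each row is the pose to reach, as a shift and turn from the pose commanded when the call began, along the tool's axes at that moment; what a row does not reach only later rows make up. A row lasts 1/8 s, in which the tool goes at most 62.5 mm and 10.7 degrees, less where a joint would pass 70% of its speed; a pose out of reach is approached as far as the arm can. A call with a gripper value outside its range is refused whole. The fingers move at their own pace and stop on an object; "force" is the grip in N (left out, the last holds). Time passes only in rows, so rows that repeat a pose let the fingers close. It gives the time, the measured TCP pose, the force, the opening and the grip force at its end, in the units of the state.
- manip.state(): the state, without advancing time (a new reading comes with each control period).
- manip.capture(name): name is "scene" or "top"; returns (picture, depth): 480x640x3 uint8, red, green, blue; 480x640 float32, m along the optical axis (not along the pixel's ray), 0 where there is no reading.
- manip.get_calibration(name): a dict with "fx", "fy", "cx", "cy" (pixels), "rvec" (rotation vector, rad) and "tvec" (3), from world to camera coordinates, as OpenCV has them. Camera axes: x right, y down, z forward; pixel columns grow to the right and rows downward; lengths in m; the calibration is good to about 2 mm. A picture is of the moment at which its call begins. get_calibration takes no time and is no camera call.
- manip.hand_in(): hands the job in; it is judged then, once.
The state is a dict: "time_s": time; "qpos": joint angles; "dq": joint speeds; "effort": joint torques, N m; "position": TCP position; "ee_rot": TCP orientation; "contact_force": force on the tool from outside, world axes, zero at the start; "moment": the same for the moment, N m; "finger_gap": opening from 0.0 (shut) to 1.0 (fully open); "finger_force": force on a finger pad.
Only numpy, scipy, OpenCV 4.12 (cv2) and the standard library are available. Lean on these libraries where they do the work, as an engineer would, in place of code of your own. Each camera call takes 0.05 s, during which the arm holds its last target. There are 200 camera calls.

TASK

Take the little rinse basket off its two-pronged hook: lift it by its grip until its crossbar has pushed up the sprung keeper just enough to clear the upturned tips, draw it out towards the open side of the hook without forcing the keeper or dragging on the tips, then lower it, still in hand, into the square recess of the drain tray so that it stands upright and fully home, and let go. Handle it gently, and leave the other things on the bench where they are.

Things in the scene. Friction and masses are not known exactly. Their poses are not given: they have to be found in the camera images.
- stand_seat (a point): Point where the middle of the basket's crossbar lies while it hangs, 140 mm above the bench. The hook is two parallel upturned steel prongs, 64 mm apart, on a steel post; the crossbar lies across them along y. Axes as stand.
- stand: The fixed stand with hook, tips and keeper, at most 218 mm tall. Origin on the bench straight below stand_seat, z up; the open side of the hook faces its -x, the post stands at x = +66 mm. Base plate 135 x 100 x 10 mm (x -38 to +98 mm). It must not bear on the basket with more than 16 N.
- stand_mouth (a point): Fixed point of the stand at x = -18 mm, 160 mm up, amid the hook's mouth. Here stand the upturned tips (steel plates 4 mm thick, 36 mm tall, 24 to 56 mm either side of the middle). They are set higher or lower by hand and clamped: their top edge is anywhere from 151 to 181 mm above the bench, not measured. The whole basket is past them when the crossbar is beyond stand x = -60 mm.
- stand_keeper (a point): Fixed point of the stand, 180 mm up over the seat, near the sprung keeper: two 10 mm round fingers along x (+46 to -23 mm), one over each prong. Its underside rests 8.5 mm above the tips' top edge, so the crossbar meets it after rising 14 to 45 mm. It resists with about 2.4 N, plus 2 N per mm; travel 22 mm. The crossbar passes at a push-up of 1.5 mm; 2.5 to 4 mm (7 to 10 N) is right.
- basket: The loose steel rinse basket, 0.15 to 0.3 kg. Square cage 60 x 60 x 33 mm with bail, crossbar (10 mm round, 92 mm long, along y, 110 mm above the underside), round shaft and on top an upright grip block; 231 mm tall. Origin at the centre of its underside, z up along the shaft, x as the stand's x while it hangs. It starts on the hook.
- basket_grip (a point): Centre of the basket's grip block: 18 mm (basket x) by 24 mm (basket y) by 52 mm tall, plain grey, 205 mm above the basket's underside and 95 mm above the crossbar's axis. Axes as the basket's.
- basket_bar (a point): Middle of the basket's crossbar, on its axis.
- tray_floor (a point): Centre of the floor of the drain tray's square recess, 11 mm above the bench; z up, x and y along the recess's sides. Recess 66 x 66 mm, 21 mm deep, walls 5 mm, rim 32 mm above the bench, on a fixed 100 x 100 x 6 mm plate. The 60 mm square basket fits any of the four ways round, standing on this floor.
- tape: Bystander: roll of tape lying flat, 63 mm across, 18 mm high; origin under its centre.
- timer: Bystander: small bench timer, 58 x 64 x 17 mm; origin under its centre.
- beaker: Bystander: glass beaker, 50 mm across, 70 mm high; origin under its centre.
- brown_bottle: Bystander: brown bottle with cap, 56 mm across, 106 mm high; origin under its centre.
- white_bottle: Bystander: small white bottle with cap, 48 mm across, 88 mm high; origin under its centre.
- pipette: Bystander: micropipette lying along the right edge of the bench, 37 x 244 x 29 mm; origin under its centre.

How it is judged (in metres and radians):
On the way, in this order (a step that is already met when the one before it is completed fails the run):
1. the basket, held in the fingers, is off the hook: its crossbar is more than 60 mm out on the open side (x of basket_bar in the frame of stand below -0.06 m and height (world z) of basket_bar above 0.12 m and contact force between the fingers and basket above 1 N), for 0.05 s.
2. the basket is lowered into the recess while still held (horizontal distance between basket and tray_floor below 0.008 m and z of basket in the frame of tray_floor below 0.012 m and contact force between the fingers and basket above 1 N), for 0.05 s.
At the end, for the whole second after the job is handed in: The basket stands in the recess of the drain tray, its underside within 4 mm of the recess floor and 8 mm of its centre, upright within 0.06 rad, at rest and released (horizontal distance between basket and tray_floor below 0.008 m and z of basket in the frame of tray_floor below 0.004 m and angle between basket's own z axis and vertical below 0.06 rad and linear speed of basket below 0.02 m/s); the robot touches nothing.
It fails at once if the basket and the stand (hook, tips or keeper) bear on each other with more than 16 N (contact force between stand and basket above 16 N).
It fails at once if the basket is knocked over or tipped by more than 0.5 rad (angle between basket's own z axis and vertical above 0.5 rad).
It fails at once if a bystander is moved by more than 25 mm (distance of any of tape, timer, beaker, brown_bottle, white_bottle, pipette from where it was at the start of the episode above 0.025 m).
It also fails if it takes over 58 s, if anything falls off the work surface, if the arm or the gripper's body presses on something with over 40 N, if the wrist force passes 120 N, or if a joint passes its speed limit or range.

## Working session

There is one attempt and no reset: what is moved stays moved. The work goes in short steps, Python scripts to look and compute and a tool call to move; the robot and the scene stay as the last step left them, time stands still between calls to the robot, and variables do not carry over. Pictures are saved under pics/ and viewed, at most 10 in all, crops included, and the job is handed in when it is done.

Besides the shell and the picture viewer there is one more tool, called by a JSON object that holds its "method" and its "body". step_arm: Moves the arm, as the interface text tells. Its arguments: {"type":"object","properties":{"rotation":{"type":"array"},"offset":{"type":"array"},"claw":{"type":"array"},"force":{"type":"number"}},"required":["rotation","offset","claw"]}

```bash
mkdir -p pics; cat > h.py <<'E'
import numpy as np, cv2
from workcell import manip
def cap(n):
    p,d=manip.capture(n); np.savez(f'{n}.npz',p=p,d=d); return p,d
def world(n,d):
    c=manip.get_calibration(n); R=cv2.Rodrigues(np.array(c['rvec'],float))[0]; t=np.array(c['tvec'],float).ravel()
    v,u=np.mgrid[:d.shape[0],:d.shape[1]]
    P=np.stack([(u-c['cx'])/c['fx']*d,(v-c['cy'])/c['fy']*d,d],-1)
    W=(P-t)@R; W[d<=0]=np.nan; return W
E
python3 - <<'E'
from h import *
for n in('scene','top'):
    p,d=cap(n); cv2.imwrite(f'pics/{n}1.png',p[...,::-1])
    c=manip.get_calibration(n);R=cv2.Rodrigues(np.array(c['rvec'],float))[0];print(n,-R.T@np.array(c['tvec']).ravel(),c['fx'])
print(manip.state())
E
```

```text
scene [-0.62814722  0.26209077  0.68451504] 603.9020575481418
top [0.33696732 0.04071181 1.34905146] 562.3340820913387
{'time_s': 0.1, 'qpos': array([-8.77385426e+01,  2.18380059e+01,  7.43767261e+01,  1.43743659e-03,
        8.38572126e+01, -1.23353693e+01]), 'dq': array([ 0.1089733 , -0.08922845, -0.20277541,  0.04962383,  0.01886258,
       -0.00183245]), 'effort': array([ 4.90522114e-03, -4.49216473e+01, -2.31657261e+01, -9.15374085e-05,
        3.64988664e-03,  9.53079621e-06]), 'position': array([ 0.13860626, -0.53196539,  0.20148702]), 'ee_rot': array([-1.79930022e+02, -1.67657634e-02,  1.45966618e+01]), 'contact_force': array([-0.8565288 ,  0.26514261, -0.38967736]), 'moment': array([ 3.22600363e-02,  1.77145683e-02, -3.53945145e-05]), 'finger_force': 0.0, 'finger_gap': 1.0005799102134065}
```

View pics/scene1.png

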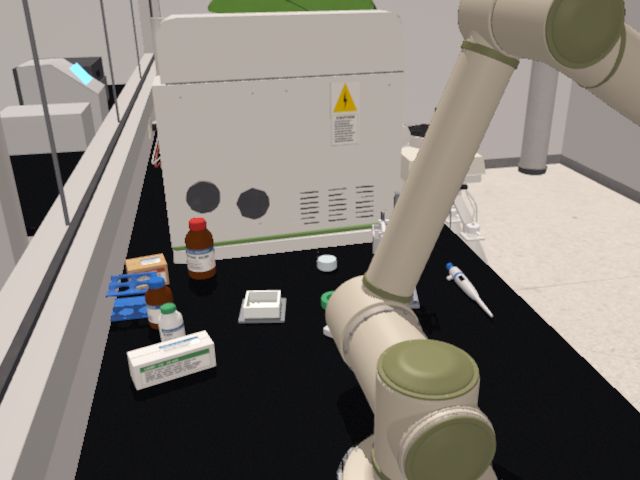

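View pics/top1.png

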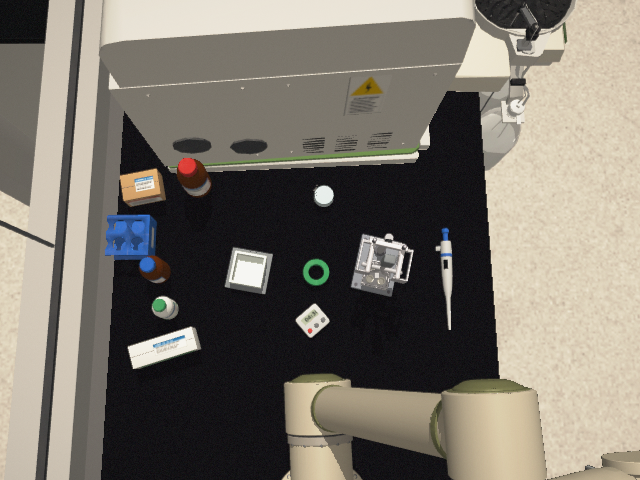

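The top view shows the stand with basket near (382,265), the tray at (249,270), and the tape and timer between them at (316,272) and (312,320). The arm hides the stand in the scene view. Next I'll enlarge the stand and get heights.

```bash
python3 - <<'E'
from h import *
z=np.load('top.npz');p,d=z['p'],z['d'];W=world('top',d)
a=cv2.resize(p[222:306,336:426,::-1],None,fx=7,fy=7,interpolation=cv2.INTER_CUBIC)
H=np.nan_to_num(W[222:306,336:426,2]);hm=cv2.applyColorMap((np.clip(H/.28,0,1)*255).astype(np.uint8),cv2.COLORMAP_JET)
b=cv2.resize(hm,None,fx=4,fy=4,interpolation=cv2.INTER_NEAREST)
cv2.imwrite('pics/stand.png',a)
print('cols',list(range(348,416,3)))
for v in range(228,302,3): print(v,*(f'{int(x*1000):4d}' if np.isfinite(x) else ' nan' for x in W[v,348:416,2][::3]))
# tray
m=(W[...,2]>.026)&(W[...,2]<.038);m[:,:215]=0;m[:,285:]=0;m[:240]=0;m[300:]=0
q=W[m][:,:2].astype(np.float32);print('tray rim',cv2.minAreaRect(q),len(q),np.nanmedian(W[262:278,242:256,2]))
print('bench',np.nanmedian(W[340:360,230:280,2]))
for n,(u,v) in dict(tape=(316,272),timer=(312,320),beaker=(324,196),pip=(446,275)).items(): print(n,np.nanmedian(W[v-12:v+13,u-12:u+13].reshape(-1,3),0),W[v,u])
E
```

```text
cols [348, 351, 354, 357, 360, 363, 366, 369, 372, 375, 378, 381, 384, 387, 390, 393, 396, 399, 402, 405, 408, 411, 414]
228    2   -6    0   -3    2    1    0    0    0    0   -1   -3   -1    0    0    0    2   -4    0   -1   -2    0    0
231    0    2    5    5    0   -1    0    0    0    0   -2   -5   -1   -4   -3   -2   -2    1    2  -10    1   -4   -2
234   -2   -1   -3   -3   -4    7    0    9    0    2   -4    2   -5  160  162    0   -1    1   -1    0    0   -3   -2
237    0    0    8   -1   -2   13    7    9  143  141    2   -1  147  163  158    1   -3    1   -1   -2    0   -2   -6
240    2   -2   -2    0   -1  166  167  177  191  196  177  142  141  172  173   -1   -3   -3   -1   -1   -1   -2   -2
243    0    1   -1    1    4  172    9  164  184  177  182  182  182  180  176  150  141  143   -3   -3    3   -5    0
246   -6   -2    3    0   13    9    6    7  180    6   52  163  178  178  180  179  181  175  191  196   -2    0   -4
249    2   -6   -2    3  168   12   11  135  178   19   39   59   72    7   10  157  171  176  178  181  166   -4    0
252   -6   -1    0    0  16
[... 1787 characters left out ...]
  -4   -1    0   -1   -2    0    1    1    1    1    3    4   -5   -4   -4    4    0   -1
300    0    3    0    1    1   -3    0    0   -2   -3   -4   -3   -4    0   -3    2    1   -1   -4    1    2    2    0
tray rim ((0.5437350869178772, 0.16948302090168), (0.07649533450603485, 0.07625788450241089), 79.0950698852539) 274 0.010527822173382096
bench -0.0009928874254045048
tape [0.5385005  0.00659523 0.01393032] [5.38918194e-01 6.52056735e-03 4.07362175e-04]
timer [0.42260112 0.01759994 0.01394872] [0.42285799 0.01748786 0.01116754]
beaker [ 0.72497625 -0.01459081  0.01196773] [ 0.72380127 -0.01460708  0.02122493]
pip [ 0.52803188 -0.30259204  0.00266726] [ 0.52604401 -0.30175993  0.02539392]
```

View pics/stand.png

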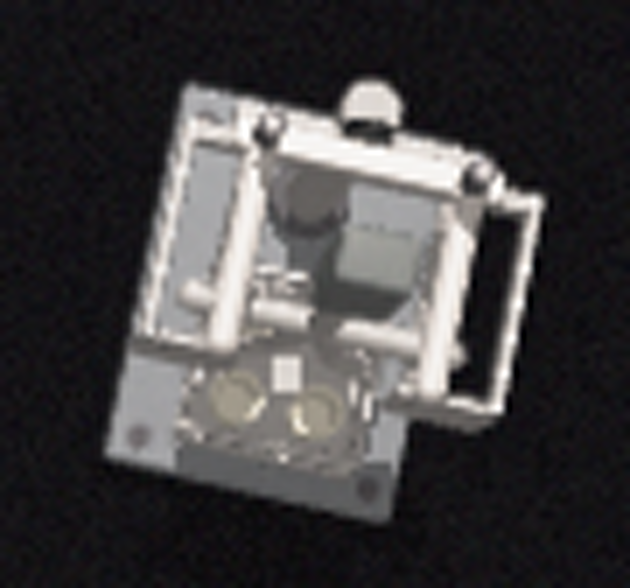

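The enlarged view shows the hook with its open side toward image bottom (robot side), the keeper fingers running up-right, the crossbar from about crop (185,295) to (455,355), and the grip block at crop (380,250). Fitting now.

```bash
cat > m.py <<'E'
from h import *
z=np.load('top.npz');d=z['d'];W=world('top',d);Z=W[...,2]
def box(u0,u1,v0,v1,lo,hi):
    m=np.zeros(Z.shape,bool);m[v0:v1,u0:u1]=1;return m&(Z>lo)&(Z<hi)
def rect(m): return cv2.minAreaRect(W[m][:,:2].astype(np.float32)),m.sum(),np.median(Z[m])
E
python3 - <<'E'
from m import *
m=box(370,405,245,270,.253,.27);print('grip',rect(m),W[m].mean(0))
m=box(340,425,225,310,.005,.3);print('all stand+basket',rect(m))
# base plate bottom corners/edges: pixels lowest heights
m=box(340,400,228,300,.004,.016);P=W[m];print('base',rect(m))
# fit stand yaw by keeper fingers (z 172-186)
m=box(360,410,245,283,.170,.19);n,l=cv2.connectedComponents(m.astype(np.uint8))
for i in range(1,n):
    q=W[l==i]
    if len(q)>12:
        vx,vy,x,y=cv2.fitLine(q[:,:2].astype(np.float32),cv2.DIST_HUBER,0,.001,.001).ravel();print('finger',len(q),np.degrees(np.arctan2(vy,vx)),x,y,q[:,2].mean(),np.percentile(q[:,2],[10,50,90]),np.ptp(q,0))
zs=np.load('scene.npz');Ws=world('scene',zs['d']);
for lo,hi in((.028,.037),(.008,.0135)):
    m=np.zeros(Ws.shape[:2],bool);m[280:330,230:295]=1;m&=(Ws[...,2]>lo)&(Ws[...,2]<hi);print('scene tray',cv2.minAreaRect(Ws[m][:,:2].astype(np.float32)),m.sum())
m=box(225,275,245,300,.028,.036);print('top rim',rect(m));m=box(225,275,245,300,.003,.036);print('plate',rect(m));m=box(225,275,245,300,.008,.014);print('floor',rect(m))
E
```

```text
grip (((0.5249552130699158, -0.13203628361225128), (0.024386344477534294, 0.018035348504781723), 75.34390258789062), np.int64(113), np.float64(0.2597196697829973)) [ 0.5251297  -0.1317746   0.25949596]
all stand+basket (((0.55086749792099, -0.15482068061828613), (0.2050151824951172, 0.20563818514347076), 89.70338439941406), np.int64(2689), np.float64(0.0695770064783561))
base (((0.5578205585479736, -0.12339422851800919), (0.1433516889810562, 0.17295005917549133), 88.91197967529297), np.int64(823), np.float64(0.00894540433089845))
finger 133 -13.701338 0.5405781 -0.10275895 0.17906429404995872 [0.17603741 0.17883223 0.1823055 ] [0.05844246 0.02027936 0.01323702]
finger 235 -4.844384 0.5466002 -0.16574234 0.17911511956875217 [0.17546282 0.17889573 0.18302675] [0.07347514 0.06193712 0.0171861 ]
scene tray ((0.5420299172401428, 0.1716882884502411), (0.07593675702810287, 0.08279241621494293), 79.79570007324219) 275
scene tray ((0.5396630764007568, 0.1719498187303543), (0.09732899814844131, 0.09892431646585464), 81.8957748413086) 323
top rim (((0.5436879992485046, 0.16956068575382233), (0.07630638778209686, 0.07627338916063309), 79.20590209960938), np.int64(230), np.float64(0.031563491642736335))
plate (((0.5403134226799011, 0.16778439283370972), (0.132605642080307, 0.11958328634500504), 0.22656986117362976), np.int64(1629), np.float64(0.00969738858741688))
floor (((0.5411690473556519, 0.16265705227851868), (0.11197004467248917, 0.09887122362852097), 80.32203674316406), np.int64(623), np.float64(0.010429790626949858))
```

{"method": "step_arm", "body": {"rotation": [[0,0,0],[0,0,-10],[0,0,-20],[0,0,-30],[0,0,-40],[0,0,-50],[0,0,-60],[0,0,-61.7],[0,0,-61.7],[0,0,-61.7],[0,0,-61.7],[0,0,-61.7]], "offset": [[0,0,-5],[4,-2.4,-9.8],[9,-5.5,-9.8],[14,-8.5,-9.8],[19,-11.6,-9.8],[24,-14.6,-9.8],[29,-17.7,-9.8],[34,-20.7,-9.8],[39,-23.8,-9.8],[43.5,-26.5,-9.8],[47.5,-29,-9.8],[47.5,-29,-9.8]], "claw": [1,1,1,1,1,1,1,1,1,1,1,1]}}

```text
time_s: 1.6
position: [0.5264, -0.1296, 0.2992]
ee_rot: [-179.9, -0.0, 76.5]
contact_force: [-0.3, -1.4, 0.5]
finger_gap: 1.0
finger_force: 0.0
```

```bash
cat >> h.py <<'E'
from scipy.spatial.transform import Rotation as Ro
def st(x=None,y=None,z=None,yaw=None):
    s=manip.state();p=np.array(s['position']);e=s['ee_rot'];R=Ro.from_euler('xyz',e,degrees=True)
    print('t',round(s['time_s'],2),'pos',p.round(4),'rpy',np.round(e,2),'F',np.round(s['contact_force'],2),'M',np.round(s['moment'],3),'gap',round(s['finger_gap'],3),'ff',round(s['finger_force'],1))
    if x is not None:
        R2=Ro.from_euler('xyz',[180,0,yaw],degrees=True)
        print('offset cm',(R.inv().apply(np.array([x,y,z])-p)*100).round(2),'rot',(R.inv()*R2).as_rotvec(degrees=True).round(2))
E
python3 - <<'E'
from h import *
p,d=cap('scene');cv2.imwrite('pics/s2.png',cv2.resize(p[180:380,200:500,::-1],None,fx=2.6,fy=2.6,interpolation=cv2.INTER_CUBIC))
st(.525,-.132,.226,76.3)
E
```

```text
t 1.65 pos [ 0.5255 -0.1309  0.2994] rpy [-1.7993e+02 -1.0000e-02  7.6430e+01] F [-0.33  0.42  0.88] M [-0.028 -0.009  0.029] gap 1.0 ff 0.0
offset cm [-0.12 -0.02  7.34] rot [-0.07 -0.01  0.13]
```

View pics/s2.png

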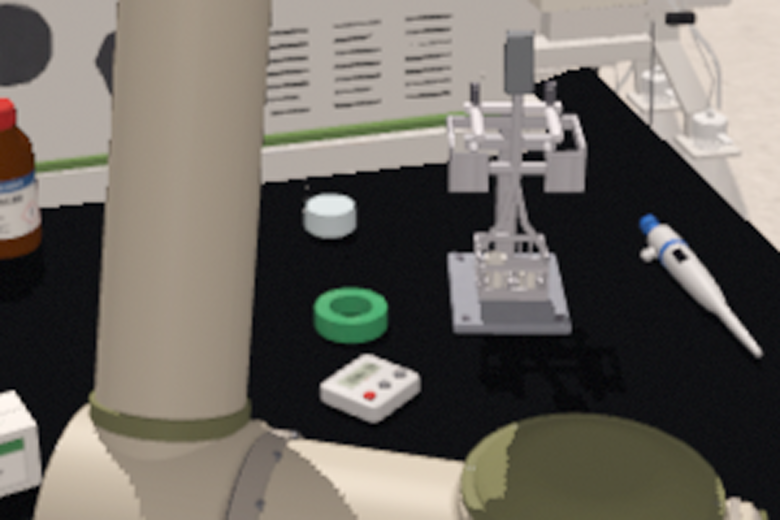

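The scene view shows the hook from its open side: plates (tips) at crop (470,165) and (565,165), keeper bars just above, basket's grip at (518,62), tape and timer clear. Now I'll measure the plates' top edge.

```bash
python3 - <<'E'
from h import *
W=world('scene',np.load('scene.npz')['d']).reshape(-1,3);W=W[np.isfinite(W).all(1)]
a=np.radians(-13.7);R=np.array([[np.cos(a),np.sin(a)],[-np.sin(a),np.cos(a)]])
S=np.c_[(W[:,:2]-[.525,-.132])@R.T,W[:,2]]
g=S[(abs(S[:,0])<.03)&(abs(S[:,1])<.03)&(S[:,2]>.215)&(S[:,2]<.275)];print('grip',g.mean(0),g.min(0),g.max(0))
for s in(-1,1):
    q=S[(abs(S[:,0]+.02)<.008)&(s*S[:,1]>.02)&(s*S[:,1]<.06)&(S[:,2]>.1)&(S[:,2]<.21)]
    print(s,len(q),np.median(q,0));h,e=np.histogram(q[:,2],np.arange(.11,.2,.004));print(h,e[[0,-1]],np.sort(q[:,2])[[0,1,2,-4,-3,-2,-1]])
    o=q[(s*q[:,1]>.04)];print('outer',np.sort(o[:,2])[-6:],np.sort(o[:,2])[:3])
E
```

```text
grip [-0.00562979  0.00252938  0.24008758] [-0.01682887 -0.00993876  0.21507259] [0.01056489 0.01412534 0.26313753]
-1 247 [-0.01770387 -0.03728397  0.14911997]
[ 0  0  0  0  9 25 27 25 17 28 22 31 21 20  4  0  5 12  1  0  0  0] [0.11  0.198] [0.12755764 0.12822502 0.12848923 0.18052914 0.18089079 0.18140703
 0.18216918]
outer [0.16553326 0.16570543 0.16737582 0.1677205  0.1685666  0.16880024] [0.12848923 0.12931184 0.12975436]
1 249 [-0.0180526   0.04059373  0.1485312 ]
[ 0  0  0  0 10 24 24 27 23 30 23 20 29 14  3  1  6 14  1  0  0  0] [0.11  0.198] [0.12792077 0.1283512  0.1290814  0.18150828 0.18185185 0.18189005
 0.18270591]
outer [0.16538302 0.16550287 0.16584824 0.16912691 0.16943336 0.16989531] [0.12792077 0.1283512  0.12946594]
```

{"method": "step_arm", "body": {"rotation": [[0,0,0],[0,0,0],[0,0,0],[0,0,0],[0,0,0]], "offset": [[-0.1,0,2],[-0.1,0,4],[-0.1,0,6],[-0.1,0,7.2],[-0.1,0,7.2]], "claw": [1,1,1,1,1]}}

```text
time_s: 2.28
position: [0.5244, -0.1333, 0.2276]
ee_rot: [-179.9, -0.0, 76.2]
contact_force: [-0.1, -0.8, -0.2]
finger_gap: 1.003
finger_force: 0.0
```

{"method": "step_arm", "body": {"rotation": [[0,0,0],[0,0,0],[0,0,0],[0,0,0],[0,0,0],[0,0,0],[0,0,0],[0,0,0]], "offset": [[0,0,0],[0,0,0],[0,0,0],[0,0,0],[0,0,0],[0,0,0],[0,0,0],[0,0,0]], "claw": [0.6,0.35,0.3,0.25,0.2,0.15,0.1,0.1], "force": 30}}

```text
time_s: 3.28
position: [0.525, -0.1329, 0.2282]
ee_rot: [180.0, 0.0, 76.3]
contact_force: [0.2, -0.4, 2.3]
finger_gap: 0.188
finger_force: 30.2
```

```bash
python3 -c "
from h import *
st()"
```

```text
t 3.27 pos [ 0.525  -0.1329  0.2282] rpy [179.98   0.    76.3 ] F [ 0.22 -0.39  2.25] M [ 0.018 -0.102  0.039] gap 0.188 ff 30.2
```

{"method": "step_arm", "body": {"rotation": [[0,0,0],[0,0,0],[0,0,0],[0,0,0],[0,0,0],[0,0,0],[0,0,0],[0,0,0]], "offset": [[0,0,0],[0,0,0],[0,0,-0.3],[0,0,-0.7],[0,0,-1.1],[0,0,-1.1],[0,0,-1.1],[0,0,-1.1]], "claw": [0.1,0.1,0.1,0.1,0.1,0.1,0.1,0.1], "force": 50}}

```text
time_s: 4.28
position: [0.5249, -0.1328, 0.2389]
ee_rot: [-180.0, -0.0, 76.3]
contact_force: [-0.1, -0.3, -2.3]
finger_gap: 0.184
finger_force: 48.8
```

```bash
python3 -c "
from h import *
for i in range(4): manip.capture('top'); st()"
```

```text
t 4.33 pos [ 0.5249 -0.1328  0.2389] rpy [-1.7999e+02 -1.0000e-02  7.6300e+01] F [ 0.29  0.38 -2.88] M [ 0.021 -0.032 -0.037] gap 0.184 ff 48.8
t 4.38 pos [ 0.5249 -0.1328  0.2389] rpy [-179.99   -0.     76.3 ] F [-0.1  -0.82 -2.11] M [ 0.032 -0.004  0.013] gap 0.18 ff 48.8
t 4.42 pos [ 0.5249 -0.1328  0.2389] rpy [-179.99   -0.     76.3 ] F [-0.41  0.2  -1.84] M [-0.006 -0.009  0.013] gap 0.183 ff 48.8
t 4.47 pos [ 0.5249 -0.1328  0.239 ] rpy [-179.99   -0.     76.3 ] F [-0.7   0.45 -2.88] M [0.033 0.038 0.005] gap 0.183 ff 48.8
```

{"method": "step_arm", "body": {"rotation": [[0,0,0],[0,0,0],[0,0,0],[0,0,0],[0,0,0],[0,0,0]], "offset": [[0,0,-0.4],[0,0,-0.8],[0,0,-1.1],[0,0,-1.1],[0,0,-1.1],[0,0,-1.1]], "claw": [0.1,0.1,0.1,0.1,0.1,0.1]}}

```text
time_s: 5.22
position: [0.5249, -0.1328, 0.2499]
ee_rot: [-180.0, -0.0, 76.3]
contact_force: [-0.2, -0.7, -2.8]
finger_gap: 0.179
finger_force: 48.9
```

```bash
python3 -c "
from h import *
for i in range(4): manip.capture('top'); st()"
```

```text
t 5.28 pos [ 0.5249 -0.1328  0.2499] rpy [-179.98   -0.     76.3 ] F [-0.71 -1.1  -2.36] M [-0.     0.089 -0.016] gap 0.183 ff 48.9
t 5.33 pos [ 0.5249 -0.1328  0.2499] rpy [-179.99   -0.     76.3 ] F [ 0.34 -0.17 -2.22] M [-0.026 -0.012 -0.032] gap 0.182 ff 48.9
t 5.38 pos [ 0.5249 -0.1328  0.2499] rpy [-179.99   -0.     76.3 ] F [ 0.49 -0.66 -1.78] M [-0.056 -0.042  0.018] gap 0.181 ff 48.9
t 5.42 pos [ 0.5249 -0.1328  0.25  ] rpy [-179.99   -0.     76.3 ] F [-0.28  0.11 -2.89] M [ 0.04   0.018 -0.01 ] gap 0.182 ff 48.9
```

The basket hangs in the hand at about 2.4 N with no keeper contact after 21.7 mm. From here I'll raise it in small steps.

{"method": "step_arm", "body": {"rotation": [[0,0,0],[0,0,0],[0,0,0],[0,0,0]], "offset": [[0,0,-0.2],[0,0,-0.4],[0,0,-0.4],[0,0,-0.4]], "claw": [0.1,0.1,0.1,0.1]}}

```text
time_s: 5.92
position: [0.525, -0.1328, 0.254]
ee_rot: [180.0, -0.0, 76.3]
contact_force: [1.1, 0.4, -2.1]
finger_gap: 0.181
finger_force: 48.9
```

```bash
cat > f.py <<'E'
from h import *
F=[]
for i in range(5): manip.capture('top'); F.append(manip.state()['contact_force'])
st(); print('mean F',np.mean(F,0).round(2))
E
python3 f.py
```

```text
t 6.17 pos [ 0.5249 -0.1328  0.254 ] rpy [-179.99   -0.     76.3 ] F [ 0.12  0.28 -2.49] M [-0.019  0.042 -0.068] gap 0.181 ff 48.9
mean F [ 0.05  0.01 -2.4 ]
```

{"method": "step_arm", "body": {"rotation": [[0,0,0],[0,0,0],[0,0,0]], "offset": [[0,0,-0.1],[0,0,-0.15],[0,0,-0.15]], "claw": [0.1,0.1,0.1]}}

```text
time_s: 6.55
position: [0.5249, -0.1328, 0.2552]
ee_rot: [-180.0, -0.0, 76.3]
contact_force: [0.3, -0.8, -5.0]
finger_gap: 0.18
finger_force: 48.9
```

```bash
python3 f.py
```

```text
t 6.8 pos [ 0.5249 -0.1328  0.2554] rpy [-179.98   -0.     76.3 ] F [ 0.16  0.12 -5.25] M [0.023 0.035 0.018] gap 0.179 ff 48.9
mean F [ 0.05  0.11 -5.45]
```

{"method": "step_arm", "body": {"rotation": [[0,0,0],[0,0,0],[0,0,0],[0,0,0]], "offset": [[0,0,-0.1],[0,0,-0.2],[0,0,-0.28],[0,0,-0.28]], "claw": [0.1,0.1,0.1,0.1]}}

```text
time_s: 7.3
position: [0.5248, -0.1328, 0.258]
ee_rot: [-179.9, -0.0, 76.3]
contact_force: [1.4, -0.6, -9.5]
finger_gap: 0.178
finger_force: 48.9
```

```bash
python3 f.py
```

```text
t 7.55 pos [ 0.5249 -0.1328  0.2582] rpy [-1.7998e+02 -1.0000e-02  7.6300e+01] F [ -0.15  -0.49 -10.3 ] M [-0.032  0.044 -0.007] gap 0.181 ff 48.9
mean F [ -0.25   0.05 -10.34]
```

{"method": "step_arm", "body": {"rotation": [[0,0,0],[0,0,0],[0,0,0],[0,0,0]], "offset": [[0,-0.3,0],[0,-0.7,0],[0,-1.2,0],[0,-1.2,0]], "claw": [0.1,0.1,0.1,0.1]}}

```text
time_s: 8.05
position: [0.5131, -0.13, 0.2585]
ee_rot: [180.0, 0.0, 76.3]
contact_force: [3.3, -0.6, -10.9]
finger_gap: 0.181
finger_force: 49.4
```

```bash
python3 f.py
```

```text
t 8.3 pos [ 0.5133 -0.13    0.2583] rpy [-179.99   -0.     76.3 ] F [  3.03  -0.77 -11.15] M [-0.243 -0.899 -0.016] gap 0.182 ff 49.6
mean F [  3.12  -1.21 -10.79]
```

Sideways force is 3.3 N, which fits keeper friction. A small further step will tell: friction stays constant, a blocked bar would rise.

{"method": "step_arm", "body": {"rotation": [[0,0,0],[0,0,0],[0,0,0]], "offset": [[0,-0.2,0],[0,-0.3,0],[0,-0.3,0]], "claw": [0.1,0.1,0.1]}}

```text
time_s: 8.68
position: [0.5104, -0.1293, 0.2584]
ee_rot: [180.0, 0.0, 76.3]
contact_force: [4.8, -0.7, -11.5]
finger_gap: 0.178
finger_force: 49.5
```

```bash
python3 f.py
```

```text
t 8.93 pos [ 0.5104 -0.1293  0.2583] rpy [180.   -0.   76.3] F [  3.07  -0.78 -11.03] M [-0.258 -1.095  0.006] gap 0.178 ff 49.5
mean F [  3.98  -0.59 -11.22]
```

{"method": "step_arm", "body": {"rotation": [[0,0,0],[0,0,0],[0,0,0]], "offset": [[0,-0.3,0],[0,-0.5,0],[0,-0.5,0]], "claw": [0.1,0.1,0.1]}}

```text
time_s: 9.3
position: [0.5053, -0.128, 0.2584]
ee_rot: [-180.0, 0.0, 76.3]
contact_force: [2.9, -1.3, -10.6]
finger_gap: 0.179
finger_force: 49.5
```

```bash
python3 f.py
```

```text
t 9.55 pos [ 0.5055 -0.1281  0.2583] rpy [-179.99   -0.     76.3 ] F [  2.96  -0.6  -10.54] M [-0.212 -0.944 -0.031] gap 0.181 ff 49.5
mean F [  3.77  -0.87 -10.7 ]
```

{"method": "step_arm", "body": {"rotation": [[0,0,0],[0,0,0],[0,0,0],[0,0,0],[0,0,0],[0,0,0],[0,0,0],[0,0,0],[0,0,0],[0,0,0]], "offset": [[0,-0.4,0],[0,-0.9,0],[0,-1.4,0],[0,-2,0],[0,-2.8,0],[0,-3.8,0],[0,-5,0],[0,-6.2,0],[0,-7,0],[0,-7,0]], "claw": [0.1,0.1,0.1,0.1,0.1,0.1,0.1,0.1,0.1,0.1]}}

```text
time_s: 10.8
position: [0.4371, -0.1114, 0.2585]
ee_rot: [180.0, 0.0, 76.3]
contact_force: [0.4, -0.5, -2.4]
finger_gap: 0.176
finger_force: 50.8
```

```bash
python3 f.py; python3 - <<'E'
from h import *
p,d=cap('scene');cv2.imwrite('pics/s3.png',cv2.resize(p[120:380,200:480,::-1],None,fx=2.3,fy=2.3,interpolation=cv2.INTER_CUBIC))
E
```

```text
t 11.05 pos [ 0.4377 -0.1116  0.2582] rpy [-179.99   -0.     76.3 ] F [ 0.37 -0.13 -1.25] M [-0.002 -0.013 -0.007] gap 0.176 ff 50.8
mean F [ 0.45  0.47 -2.61]
```

View pics/s3.png

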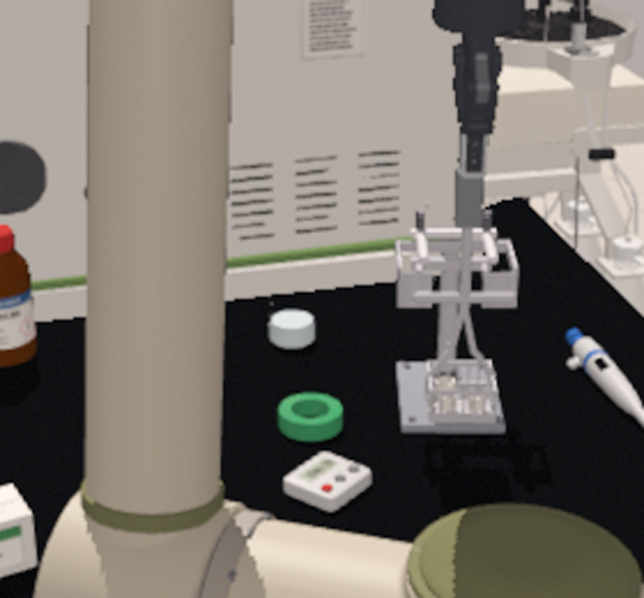

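The basket is free of the hook and held upright, hanging at crop (465,390) in front of the stand. The bystanders are untouched. Next I'll carry it over the tray.

{"method": "step_arm", "body": {"rotation": [[0,0,0],[0,0,0],[0,0,0],[0,0,0],[0,0,-1],[0,0,-2],[0,0,-3],[0,0,-3],[0,0,-3],[0,0,-3],[0,0,-3],[0,0,-3]], "offset": [[1,0,-1],[3,0,-2],[6,0,-3],[9,0,-3],[12.5,0,-3],[16,0.7,-3],[19.5,1.5,-3],[23,2.2,-3],[26,2.9,-3],[28.5,3.4,-3],[29.7,3.7,-3],[29.7,3.7,-3]], "claw": [0.1,0.1,0.1,0.1,0.1,0.1,0.1,0.1,0.1,0.1,0.1,0.1]}}

```text
time_s: 12.6
position: [0.5438, 0.1687, 0.2883]
ee_rot: [-180.0, 0.0, 79.4]
contact_force: [-0.5, 0.2, -2.8]
finger_gap: 0.179
finger_force: 50.8
```

```bash
python3 f.py; python3 - <<'E'
from h import *
for n in('scene','top'):
    p,d=cap(n);W=world(n,d);Z=W[...,2]
    m=np.isfinite(Z)&(abs(W[...,0]-.5437)<.05)&(abs(W[...,1]-.1686)<.05)
    for nm,lo,hi in(('cage',.07,.13),('bar',.19,.21),('grip',.24,.262)):
        q=W[m&(Z>lo)&(Z<hi)]
        if len(q)>4: print(n,nm,len(q),q.mean(0).round(4),q.min(0).round(4),q.max(0).round(4),cv2.minAreaRect(q[:,:2].astype(np.float32)))
    if n=='scene':cv2.imwrite('pics/s4.png',cv2.resize(p[150:340,180:330,::-1],None,fx=3.1,fy=3.1,interpolation=cv2.INTER_CUBIC))
E
```

```text
t 12.85 pos [0.5436 0.1676 0.2886] rpy [179.99  -0.    79.24] F [ 0.06  0.06 -1.85] M [-0.002 -0.021  0.024] gap 0.179 ff 50.8
mean F [ 0.26 -0.1  -2.31]
scene cage 203 [0.5339 0.1501 0.1089] [0.5066 0.1355 0.0894] [0.5756 0.1624 0.1285] ((0.54051673412323, 0.15167319774627686), (0.02309536002576351, 0.06842795014381409), 80.85371398925781)
scene bar 94 [0.5378 0.1462 0.2022] [0.531  0.1259 0.1964] [0.5467 0.1651 0.2078] ((0.5390071868896484, 0.14605623483657837), (0.03958404064178467, 0.012640380300581455), 83.42434692382812)
scene grip 14 [0.5419 0.1668 0.2505] [0.5367 0.1651 0.2424] [0.5449 0.169  0.2613] ((0.5409958958625793, 0.16723448038101196), (0.0020853369496762753, 0.008414477109909058), 68.90340423583984)
top cage 165 [0.543  0.1824 0.0983] [0.5244 0.133  0.0859] [0.5754 0.2015 0.1244] ((0.5535624623298645, 0.17371860146522522), (0.03752767667174339, 0.08038267493247986), 42.549774169921875)
top bar 30 [0.5418 0.1638 0.203 ] [0.5347 0.123  0.1963] [0.5476 0.1827 0.209 ] ((0.5422431826591492, 0.15267223119735718), (0.0603007897734642, 0.00901525653898716), 84.17172241210938)
```

View pics/s4.png

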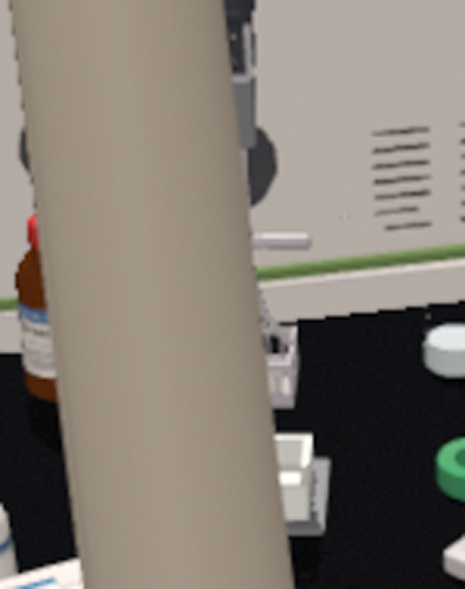

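The arm hides half of the basket. What shows is the bar's right end at crop (310,240), the cage's right edge at (297,370) and the tray right below it at (312,470). I'll compare tilt and yaw numerically.

```bash
python3 - <<'E'
from h import *
def fit(q):
    vx,vy,x,y=cv2.fitLine(q[:,:2].astype(np.float32),cv2.DIST_HUBER,0,.001,.001).ravel();return np.degrees(np.arctan2(vy,vx))%180,x,y,len(q)
for n in('scene','top'):
    W=world(n,np.load(n+'.npz')['d']).reshape(-1,3);W=W[np.isfinite(W).all(1)]
    a=np.radians(-10.8);R=np.array([[np.cos(a),np.sin(a)],[-np.sin(a),np.cos(a)]])
    T=np.c_[(W[:,:2]-[.5436,.1676])@R.T,W[:,2]]
    T=T[(abs(T[:,0])<.055)&(abs(T[:,1])<.055)]
    b=T[(T[:,2]>.193)&(T[:,2]<.211)&(abs(T[:,1])>.008)&(abs(T[:,0])<.012)];print(n,'bar',fit(b),'mean',b.mean(0).round(4))
    for lo in(.086,.096,.106):
        c=T[(T[:,2]>lo)&(T[:,2]<lo+.01)]
        if len(c)>5: print(' cage',lo,np.percentile(c[:,0],[3,97]).round(4),np.percentile(c[:,1],[3,97]).round(4),len(c))
    r=T[(T[:,2]>.027)&(T[:,2]<.036)]
    if len(r)>5: print(' rim',np.percentile(r[:,0],[3,97]).round(4),np.percentile(r[:,1],[3,97]).round(4),len(r))
    s=T[(T[:,2]>.211)&(T[:,2]<.232)&(abs(T[:,1])<.02)];print(' shaft',s.mean(0).round(4) if len(s) else 0,len(s))
E
```

```text
scene bar (np.float32(89.41333), np.float32(-0.0015912085), np.float32(-0.024583872), 82) mean [-0.0016 -0.0246  0.202 ]
 cage 0.086 [-0.031  0.029] [-0.0271 -0.0135] 34
 cage 0.096 [-0.0318  0.031 ] [-0.027  -0.0067] 62
 cage 0.106 [-0.0291  0.0301] [-0.0269 -0.0058] 33
 rim [-0.0389  0.0357] [-0.034  -0.0102] 99
 shaft [-0.0003 -0.0013  0.2266] 3
top bar (np.float32(93.563896), np.float32(-0.0006376898), np.float32(-0.008180622), 11) mean [-0.0009 -0.0082  0.2041]
 cage 0.086 [-0.0173  0.028 ] [-0.0005  0.0281] 90
 cage 0.096 [-0.0167  0.0302] [0.0016 0.0289] 40
 cage 0.106 [-0.0186  0.0211] [0.0058 0.0281] 24
 rim [-0.0016  0.0368] [-0.0358 -0.0259] 36
 shaft [-0.0023 -0.0018  0.2199] 10
```

{"method": "step_arm", "body": {"rotation": [[0,0,0],[0,0,0],[0,0,0],[0,0,0],[0,0,0],[0,0,0],[0,0,0]], "offset": [[0.15,-0.05,1],[0.15,-0.05,2.2],[0.15,-0.05,3.4],[0.15,-0.05,4.6],[0.15,-0.05,5.2],[0.15,-0.05,5.2],[0.15,-0.05,5.2]], "claw": [0.1,0.1,0.1,0.1,0.1,0.1,0.1]}}

```text
time_s: 13.82
position: [0.5438, 0.1698, 0.2368]
ee_rot: [179.9, -0.0, 79.3]
contact_force: [0.0, -0.0, -2.9]
finger_gap: 0.176
finger_force: 50.8
```

```bash
python3 f.py; python3 - <<'E'
from h import *
p,d=cap('top');cv2.imwrite('pics/t5.png',cv2.resize(p[230:310,210:290,::-1],None,fx=7,fy=7,interpolation=cv2.INTER_CUBIC))
E
```

```text
t 14.07 pos [0.5437 0.1698 0.2366] rpy [ 1.7998e+02 -1.0000e-02  7.9300e+01] F [ 0.35  0.54 -1.64] M [ 0.018  0.018 -0.04 ] gap 0.18 ff 50.8
mean F [-0.2  -0.21 -2.32]
```

View pics/t5.png

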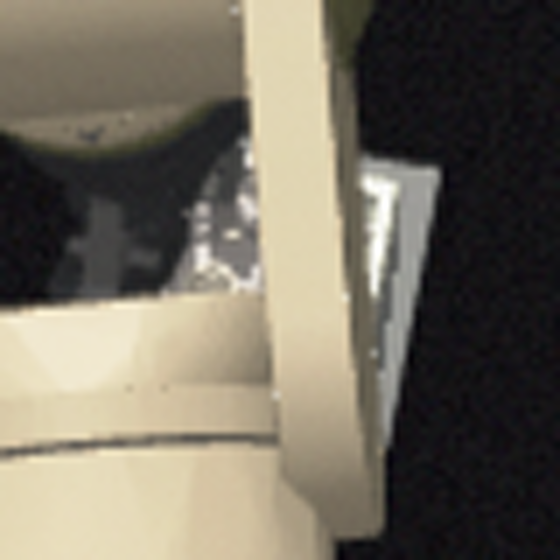

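The arm hides most of the top view; only the tray's right rim shows at crop (380,230). I'll enter the recess by force.

{"method": "step_arm", "body": {"rotation": [[0,0,0],[0,0,0],[0,0,0],[0,0,0],[0,0,0]], "offset": [[0,0,0.3],[0,0,0.6],[0,0,0.9],[0,0,1.1],[0,0,1.1]], "claw": [0.1,0.1,0.1,0.1,0.1]}}

```text
time_s: 14.75
position: [0.5435, 0.1698, 0.2252]
ee_rot: [-180.0, 0.0, 79.3]
contact_force: [0.3, 0.6, -2.1]
finger_gap: 0.183
finger_force: 50.8
```

```bash
python3 f.py
```

```text
t 15.0 pos [0.5436 0.1698 0.2254] rpy [179.99  -0.    79.3 ] F [-0.43 -0.13 -1.31] M [-0.045  0.021 -0.008] gap 0.178 ff 50.8
mean F [-0.38  0.15 -2.13]
```

{"method": "step_arm", "body": {"rotation": [[0,0,0],[0,0,0],[0,0,0],[0,0,0],[0,0,0],[0,0,0]], "offset": [[0,0,0.3],[0,0,0.6],[0,0,0.9],[0,0,1.2],[0,0,1.4],[0,0,1.4]], "claw": [0.1,0.1,0.1,0.1,0.1,0.1]}}

```text
time_s: 15.75
position: [0.5435, 0.1698, 0.2112]
ee_rot: [-180.0, 0.0, 79.3]
contact_force: [-0.3, -0.7, -2.8]
finger_gap: 0.183
finger_force: 50.8
```

```bash
python3 f.py
```

```text
t 16.0 pos [0.5437 0.1698 0.2115] rpy [179.98  -0.    79.3 ] F [ 0.53  0.8  -2.93] M [-0.034  0.012  0.037] gap 0.178 ff 50.8
mean F [ 0.08 -0.15 -2.68]
```

{"method": "step_arm", "body": {"rotation": [[0,0,0],[0,0,0],[0,0,0]], "offset": [[0,0,0.1],[0,0,0.2],[0,0,0.2]], "claw": [0.1,0.1,0.1]}}

```text
time_s: 16.38
position: [0.5438, 0.1698, 0.2097]
ee_rot: [179.9, -0.0, 79.3]
contact_force: [0.7, -0.1, 0.5]
finger_gap: 0.181
finger_force: 51.3
```

```bash
python3 f.py
```

```text
t 16.62 pos [0.5438 0.1698 0.2097] rpy [ 1.7995e+02 -1.0000e-02  7.9290e+01] F [-0.02 -0.42  2.89] M [-0.122 -0.039  0.013] gap 0.181 ff 51.5
mean F [ 0.07 -0.47  1.91]
```

{"method": "step_arm", "body": {"rotation": [[0,0,0],[0,0,0],[0,0,0],[0,0,0],[0,0,0],[0,0,0],[0,0,0]], "offset": [[0,0,0],[0,0,0],[0,0,0],[0,0,0],[0,0,0],[0,0,0],[0,0,0]], "claw": [0.2,0.22,0.26,0.32,0.45,0.7,0.8], "force": 20}}

```text
time_s: 17.5
position: [0.5436, 0.1698, 0.2093]
ee_rot: [180.0, 0.0, 79.3]
contact_force: [-0.0, -0.5, 0.2]
finger_gap: 0.8
finger_force: 0.0
```

{"method": "step_arm", "body": {"rotation": [[0,0,0],[0,0,0],[0,0,0],[0,0,0],[0,0,0],[0,0,0],[0,0,0],[0,0,0]], "offset": [[0,0,0],[0,0,-0.5],[0,0,-2],[0,0,-4],[0,0,-7],[0,0,-10],[0,0,-12],[0,0,-12]], "claw": [0.8,0.8,0.8,0.8,0.8,0.8,0.8,0.8]}}

```text
time_s: 18.5
position: [0.5439, 0.1699, 0.3308]
ee_rot: [179.8, -0.1, 79.3]
contact_force: [0.1, 0.7, -0.6]
finger_gap: 0.801
finger_force: 0.0
```

```bash
python3 - <<'E'
from h import *
st()
for n in('top','scene'):
    p,d=cap(n);W=world(n,d).reshape(-1,3);W=W[np.isfinite(W).all(1)]
    m=(abs(W[:,0]-.5437)<.06)&(abs(W[:,1]-.1698)<.06)
    for nm,lo,hi in(('griptop',.22,.26),('bar',.112,.13)):
        q=W[m&(W[:,2]>lo)&(W[:,2]<hi)]
        if len(q)>4: print(n,nm,len(q),q.mean(0).round(4),np.percentile(q[:,2],95),cv2.minAreaRect(q[:,:2].astype(np.float32)))
    if n=='scene': cv2.imwrite('pics/s6.png',cv2.resize(p[150:340,180:400,::-1],None,fx=3,fy=3,interpolation=cv2.INTER_CUBIC))
E
```

```text
t 18.5 pos [0.5439 0.1699 0.3308] rpy [ 1.7982e+02 -5.0000e-02  7.9300e+01] F [ 0.05  0.69 -0.58] M [-0.005 -0.006  0.001] gap 0.801 ff 0.0
top griptop 96 [0.543  0.1722 0.2387] 0.24410369256904607 ((0.5446121096611023, 0.1713496446609497), (0.02158251963555813, 0.01799386367201805), 80.75713348388672)
top bar 51 [0.5427 0.1656 0.1239] 0.1287250490562845 ((0.5423935651779175, 0.16141867637634277), (0.07106673717498779, 0.010477046482264996), 80.18085479736328)
scene griptop 47 [0.5388 0.1635 0.2338] 0.24351038148831278 ((0.5417668223381042, 0.163651242852211), (0.008101980201900005, 0.020586609840393066), 85.75224304199219)
scene bar 76 [0.5368 0.1441 0.1237] 0.12811174706396863 ((0.5372905731201172, 0.14356255531311035), (0.03214814141392708, 0.010141490027308464), 84.09452056884766)
```

View pics/s6.png

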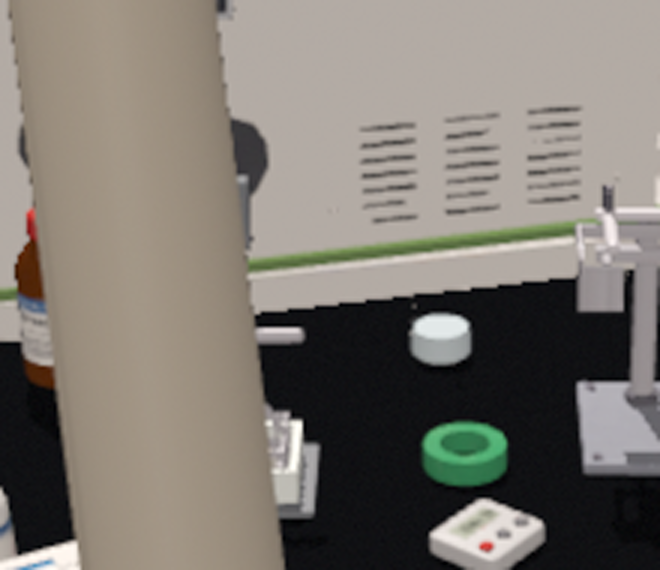

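The basket stands in the recess, released. Its grip top is at 0.242 m (231 + 11 mm) and the crossbar's top at about 0.126 m, so it's fully home; the bystanders are in place and the gripper is clear.

```bash
python3 -c "
from workcell import manip
print(manip.hand_in())"
```

```text
the job is handed in; nothing more can be done
None
```

The basket is off the hook and stands upright and released in the tray recess, fully home by the camera heights; keeper force was about 8–9 N, the bystanders in view are where they were, and the job was handed in at about 18.5 s (no verdict was returned).

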